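# Put away the cytology swabs and set up the slide carrier under the magnifier

## Robot

A 6-joint arm with a two-finger parallel gripper is mounted at the origin on a cart in front of the work surface, level with it; the furniture and walls round the work are solid. World frame = base frame: x ahead of the robot, y to its left, z up, the work surface at z = 0. Lengths are in m, angles in rad, forces in N, time in s.
With the tool pointing down it reaches from about 0.275 to 0.75 m from the base axis. Payload 10.2 kg.
Tool frame: the origin (TCP) lies midway between the tips of the shut fingers; the grasp point (between the pads) lies 19 mm behind it (env.hold_point_z is the distance from the TCP to the grasp point, in m); z points along the fingers, y is the line along which they close (so a half turn about z gives the same grasp; the last joint's range is limited). The gripper opens to 85 mm and grips with 20 to 120 N. Pads are 22 mm wide; open, the fingers measure 114 mm over their backs; the gripper's body (76 mm by 85 mm) begins 54 mm behind the grasp point. The pads swing forward as they close: fully open they stand 13 mm farther back than shut.
Start: joints at [-1.505, 0.313, 1.498, -0, 1.331, -0.223], TCP at [0.15, -0.503, 0.231] pointing down, gripper open.
Joint ranges: [-2.94, 2.94], [-0.97, 2.17], [0.19, 2.56], [-1.23, 4.37], [0.02, 3.11], [-2.88, 2.88]. Speed limits (rad/s): [2.39, 2.39, 3.01, 3.14, 3.14, 3.14].

## Interface

Orientations are given as a unit quaternion [x, y, z, w].
In Python, from bench import env, kinematics, monitor, eyes, job gives the robot as it stands. The module is installed in compiled form; this text tells all that it offers. Calls block until the motion is done:
- env.reach(position, orientation): joint-space move of the TCP to a pose.
- env.movel(position, velocity=0.15, frame=None, guard=None): straight line of the TCP; frame=None keeps the orientation; velocity is the mean speed in m/s. With guard (N) it stops when the force on the tool has changed by that much, and returns True; else False.
- env.set_joints(angles): joint-space move.
- env.release() and env.close_gripper(effort=None): open the fingers fully, or close them until they stop; effort is the grip in N (None keeps the last).
- env.hold(seconds).
- kinematics.ik(position, orientation): joint angles nearest the present ones, or None.
- monitor.sense(): the state.
- eyes.grab_frame(name): name is "scene" or "top"; returns a dict with "frame" (480x640x3 uint8, red, green, blue), "mtx" (3x3 intrinsics, pixels), "view" (4x4, takes a point from world to camera coordinates). Camera axes: x right, y down, z forward; pixel columns grow to the right and rows downward; lengths in m; the calibration is good to about 2 mm. A picture is of the moment at which its call begins. There is no depth.
A pose or a line that the arm cannot do raises env.MotionError and nothing moves.
- job.hand_in(): hands the job in; it is judged then, once.
The state is a dict: "clock": time; "joints": joint angles; "qvel": joint speeds; "joint_efforts": joint torques, N m; "position": TCP position; "ee_rot": TCP orientation; "contact_force": force on the tool from outside, world axes, zero at the start; "ft_torque": the same for the moment, N m; "finger_gap": opening from 0.0 (shut) to 1.0 (fully open); "gripper_force": force on a finger pad.
Only numpy, scipy, OpenCV 4.12 (cv2) and the standard library are available. Lean on these libraries where they do the work, as an engineer would, in place of code of your own. Each camera call takes 0.05 s, during which the arm holds its last target. There are 200 camera calls.

## Task

Push every swab lying on the blue mat tip first into a vial of its own in the slant rack until its cap is fully home. Draw the slide carrier out from under the slide box, leaving the box undisturbed in its dock, and lay it flat inside the rim of the reading stage; the magnifier stands in the way, so swing it aside by its knob first. Once the carrier is on the stage, swing the magnifier arm back until its lens is centred over the stage to within a centimetre and leave it standing there; leave the bottles and the tape alone.

Things in the scene. Friction and masses are not known exactly. Their poses are not given: they have to be found in the camera images.
- swab0: cytology swab with cap coloured red, may be absent. 122 mm long, 30 g, starts lying on the blue mat, tip roughly towards the robot. Origin at the centre of its square cap (18 x 18 mm, 44 mm long, runs along x from -22 to +22 mm); x points from the cap to the tip; white shaft 6 mm thick from x = 22 mm; soft-looking grey tip 9 mm thick ends at x = 100 mm. Rigid; grip the cap
- swab1: cytology swab with cap coloured green, may be absent. 122 mm long, 30 g, starts lying on the blue mat, tip roughly towards the robot. Origin at the centre of its square cap (18 x 18 mm, 44 mm long, runs along x from -22 to +22 mm); x points from the cap to the tip; white shaft 6 mm thick from x = 22 mm; soft-looking grey tip 9 mm thick ends at x = 100 mm. Rigid; grip the cap
- swab2: cytology swab with cap coloured orange, may be absent. 122 mm long, 30 g, starts lying on the blue mat, tip roughly towards the robot. Origin at the centre of its square cap (18 x 18 mm, 44 mm long, runs along x from -22 to +22 mm); x points from the cap to the tip; white shaft 6 mm thick from x = 22 mm; soft-looking grey tip 9 mm thick ends at x = 100 mm. Rigid; grip the cap
- home0 (a point): point on the axis of vial 0 of the slant rack, 22 mm outside its mouth: where a swab's origin (cap centre) lies when its cap is fully home. The point's z axis points out along the vial, rising 35 degrees over the level and away from the robot; its y is level, along the row of mouths
- home1 (a point): point on the axis of vial 1 of the slant rack, 22 mm outside its mouth: where a swab's origin (cap centre) lies when its cap is fully home. The point's z axis points out along the vial, rising 35 degrees over the level and away from the robot; its y is level, along the row of mouths
- home2 (a point): point on the axis of vial 2 of the slant rack, 22 mm outside its mouth: where a swab's origin (cap centre) lies when its cap is fully home. The point's z axis points out along the vial, rising 35 degrees over the level and away from the robot; its y is level, along the row of mouths
- home3 (a point): point on the axis of vial 3 of the slant rack, 22 mm outside its mouth: where a swab's origin (cap centre) lies when its cap is fully home. The point's z axis points out along the vial, rising 35 degrees over the level and away from the robot; its y is level, along the row of mouths
- slant_rack: fixed white rack, four vials in a row 42 mm apart; origin on the bench, x level, the way the mouths look (away from the robot). Mouths 70 mm over the bench, amber rims 20 mm wide, an amber strip on the sloping top over each vial, bore 15 mm, 88 mm deep; the rack's face is square to the vials and reaches 18 mm above and below their axes. A swab's cap stops on the rim
- carrier: slide carrier: flat aluminium plate 150 (x) x 60 (y) x 5 mm bearing three stained slides, 100 g, with a black upright finger rib 32 (x) x 12 (y) mm, its top 33 mm over the plate's underside, centred at x = -57 mm. Origin: centre of the underside; starts flat on the bench, its far 95 mm under the slide box, rib end towards the robot; comes out along its -x between the dock's front stops
- slide_box: closed blue slide box 165 x 97 x 42 mm, about 0.34 kg, rests on the carrier; its origin is the centre of its underside, its long side is along its own y. It stands in the dock, which holds it in place by 2 mm or so; once the carrier is out it settles 1.5 mm onto the dock's ledges
- dock: fixed grey docking frame of the slide box, 181 (x) x 106 (y) mm, walls 20 mm high; origin on the bench at its centre; x points away from the robot; the front (-x) end at x = -90 mm has two corner stops with a 70 mm gap between them, through which the carrier comes out level; ledges 70 mm apart, 3.5 mm high, guide it
- stage: fixed black reading stage; its origin is on the bench on the axis of the magnifier's column; the tray (176 x 90 mm outside, inside 164 (x) x 78 (y) mm, rim 4 mm above its white floor, floor 18 mm over the bench) is centred at x = -200 mm, long side along x; -x is the end nearer the robot
- stage_seat (a point): centre of the white floor of the reading stage's tray, 18 mm over the bench; axes as the stage
- magnifier (a joint): angle of the magnifier arm about its upright column, rad, growing anticlockwise seen from above, limits -1.7 to 0.7; at 0 the arm points to world -x. Starts between stage and dock, in the way of both; near -1.3 it stands clear over the back of the slide box. Stiff friction hinge (0.25 N m): it stays where it is left
- lens (a point): centre of the round lens (white frame 108 mm wide outside), 200 mm from the column's axis and 165 mm over the bench; arm and frame lie between 159 and 171 mm
- knob (a point): black upright round knob on top of the magnifier arm, 20 mm thick, from 180 to 215 mm over the bench, 125 mm from the column's axis on the line to the lens; this point is on its axis at 200 mm; grip it from above to swing the arm
- stand: fixed foot (100 mm wide) and column (22 mm wide; hub 38 mm wide, top at 180 mm) of the magnifier; origin on the bench on the column's axis
- mat: fixed blue blotting mat 160 (x) x 130 (y) x 2 mm under the swabs, origin at the centre of its underside. The fixed waste tray of the big microtome, 18 mm high, stands beyond its far left corner (x over 0.42 m and y over 0.26 m)
- reagent_1: bystander: white reagent bottle with black cap, 33 mm wide, 85 mm tall, origin at its foot
- tape_roll: bystander: roll of cream tape lying flat, 73 mm wide, 19 mm high, origin at its underside
- reagent_0: bystander: brown reagent bottle with black cap, 36 mm wide, 92 mm tall, origin at its foot
There are look-alikes about, which are no part of the job. What is shaped like the swab0 but yellow is not meant.

How it is judged:
On the way, in this order (a step that is already met when the one before it is completed fails the run):
1. the carrier lies flat inside the rim of the reading stage (distance between carrier and stage_seat below 0.013 m and angle between the x axis of carrier and the x axis of stage, either way round below 0.13 rad and angle between carrier's own z axis and vertical below 0.06 rad), for 0.2 s.
2. the lens stands centred over the reading stage (horizontal distance between lens and stage_seat below 0.012 m and velocity of joint magnifier between -0.03 and 0.03 rad/s), for 0.2 s.
At the end, for the whole second after the job is handed in: Swabs: cap centre within 11 mm of a vial's home point, aligned to 0.2 rad. Carrier flat in the tray: within 13 mm of its seat, aligned to 0.13 rad. Lens at rest within 12 mm of the stage's middle, seen from above. Slide box level, within 12 mm of dock centre (all of step 1 and all of step 2 and ((distance between swab0 and home0 below 0.011 m and angle between the x axis of swab0 and the z axis of home0, either way round below 0.2 rad) or (distance between swab0 and home1 below 0.011 m and angle between the x axis of swab0 and the z axis of home1, either way round below 0.2 rad) or (distance between swab0 and home2 below 0.011 m and angle between the x axis of swab0 and the z axis of home2, either way round below 0.2 rad) or (distance between swab0 and home3 below 0.011 m and angle between the x axis of swab0 and the z axis of home3, either way round below 0.2 rad)) and ((distance between swab1 and home0 below 0.011 m and angle between the x axis of swab1 and the z axis of home0, either way round below 0.2 rad) or (distance between swab1 and home1 below 0.011 m and angle between the x axis of swab1 and the z axis of home1, either way round below 0.2 rad) or (distance between swab1 and home2 below 0.011 m and angle between the x axis of swab1 and the z axis of home2, either way round below 0.2 rad) or (distance between swab1 and home3 below 0.011 m and angle between the x axis of swab1 and the z axis of home3, either way round below 0.2 rad)) and ((distance between swab2 and home0 below 0.011 m and angle between the x axis of swab2 and the z axis of home0, either way round below 0.2 rad) or (distance between swab2 and home1 below 0.011 m and angle between the x axis of swab2 and the z axis of home1, either way round below 0.2 rad) or (distance between swab2 and home2 below 0.011 m and angle between the x axis of swab2 and the z axis of home2, either way round below 0.2 rad) or (distance between swab2 and home3 below 0.011 m and angle between the x axis of swab2 and the z axis of home3, either way round below 0.2 rad)) and horizontal distance between slide_box and dock below 0.012 m and angle between slide_box's own z axis and vertical below 0.05 rad and linear speed of carrier below 0.02 m/s); the robot touches nothing.
It fails at once if the slide box is pushed out of place, lifted or tipped (distance of slide_box from where it was at the start of the episode above 0.02 m or angle between slide_box's own z axis and vertical above 0.15 rad).
It fails at once if a bystander bottle or the tape is shoved or knocked over (distance of any of reagent_1, tape_roll, reagent_0 from where it was at the start of the episode above 0.04 m or angle between any of reagent_1, tape_roll, reagent_0's own z axis and vertical above 0.5 rad).
Of swab0, swab1, swab2 only 2 to 3 are there at a start; the rules pass over those that are not, and their reading is None.
At some moment in a run one of swab0, swab1, swab2 may be knocked a few centimetres aside while the robot is not near it.
Once in a run the grip may slacken for a moment while it holds something.
It also fails if it takes over 210 s, if anything falls off the work surface, if the arm or the gripper's body presses on something with over 40 N, if the wrist force passes 120 N, or if a joint passes its speed limit or range.

## Working session

There is one attempt and no reset: what is moved stays moved. The work goes in short steps, each a Python script; the robot and the scene stay as the last script left them, time stands still between calls to the robot, and variables do not carry over. Pictures are saved under pics/ and viewed, at most 14 in all, crops included, and the job is handed in when it is done.

```bash
mkdir -p pics; cat > h.py <<'E'
from bench import env, kinematics, monitor, eyes, job
import numpy as np, cv2
from scipy.spatial.transform import Rotation as R
def grab(n,fn=None,crop=None,k=1):
    f=eyes.grab_frame(n); 
    if fn:
        im=f["frame"][:,:,::-1]
        if crop: x0,y0,x1,y1=crop; im=im[y0:y1,x0:x1]
        im=cv2.resize(im,None,fx=k,fy=k,interpolation=cv2.INTER_CUBIC); cv2.imwrite("pics/"+fn,im)
    return f
def pix2w(f,u,v,z):
    K=np.array(f["mtx"]);V=np.array(f["view"]);d=np.linalg.inv(K)@[u,v,1.]
    d=V[:3,:3].T@d;c=-V[:3,:3].T@V[:3,3]
    return c+d*(z-c[2])/d[2]
def w2pix(f,p):
    q=np.array(f["view"])@np.append(p,1.);q=np.array(f["mtx"])@q[:3];return q[:2]/q[2]
def down(yaw): # tool z down, tool y (closing) at angle yaw+90deg -> tool x along yaw
    x=np.array([np.cos(yaw),np.sin(yaw),0]);z=np.array([0,0,-1.]);y=np.cross(z,x)
    return R.from_matrix(np.c_[x,y,z]).as_quat()
E
python3 - <<'E'
from h import *
for n in("scene","top"):
    f=grab(n,n+"0.png");V=np.array(f["view"]);print(n,np.round(-V[:3,:3].T@V[:3,3],3),np.round(V[:3,:3],2).tolist(),np.array(f["mtx"])[0])
s=monitor.sense();print(s["position"],s["ee_rot"],s["finger_gap"],s["clock"],env.hold_point_z)
E
```

```text
scene [-0.221  1.083  0.743] [[-0.78, -0.62, -0.01], [-0.25, 0.33, -0.91], [0.57, -0.71, -0.41]] [513.21265779   0.         318.88429506]
top [0.395 0.049 1.635] [[0.01, -1.0, -0.01], [-0.99, -0.01, -0.12], [0.12, 0.01, -0.99]] [434.59784427   0.         317.81390412]
[ 0.14950424 -0.50302728  0.23079694] [ 9.89593304e-01  1.43891507e-01  5.07713019e-05 -5.69137483e-04] 0.9982476619512974 0.1 0.0187
```

View pics/scene0.png

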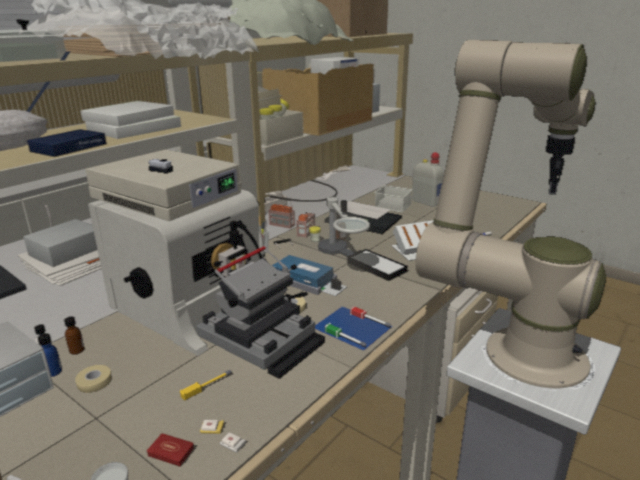

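View pics/top0.png

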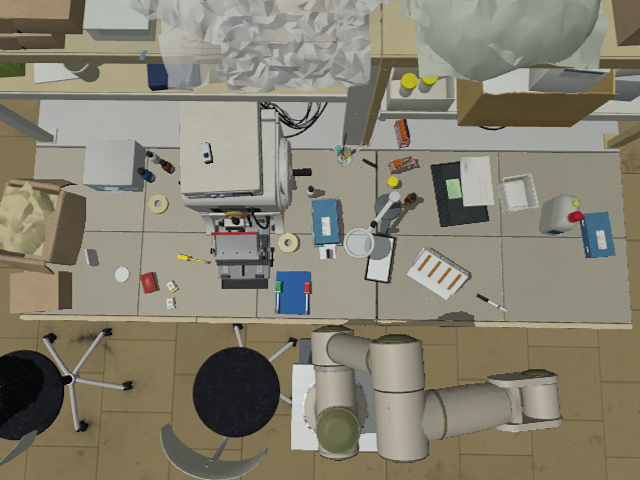

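The top picture shows a red and a green swab on the mat (around 293,290), the box and carrier at (326,225), the lens at (359,243), the stage at (380,258) and the rack at (438,273). No orange swab is visible. I'll enlarge these areas.

```bash
python3 - <<'E'
from h import *
f=grab("top","c1.png",(265,175,425,295),5)
f=grab("top","c2.png",(400,235,480,305),8)
f=grab("top","c3.png",(265,260,325,320),8)
E
```

```text
(no output)
```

View pics/c1.png

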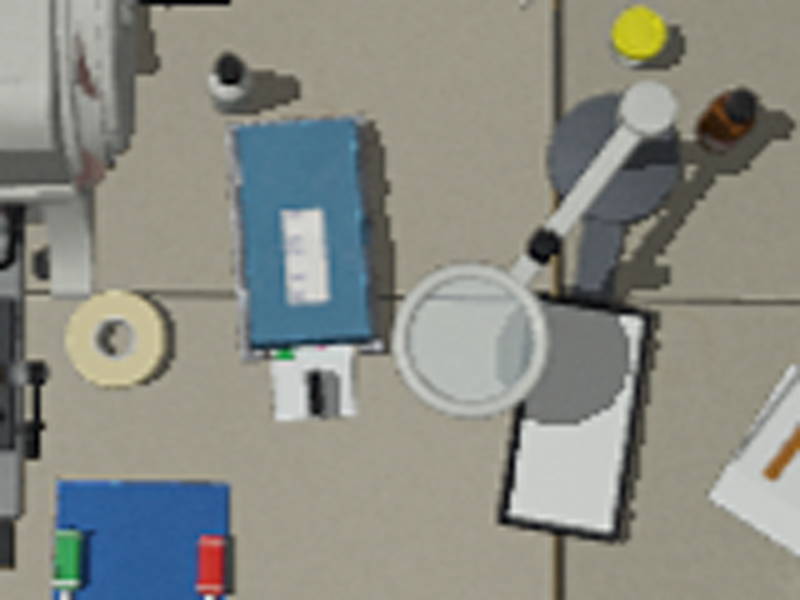

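View pics/c2.png

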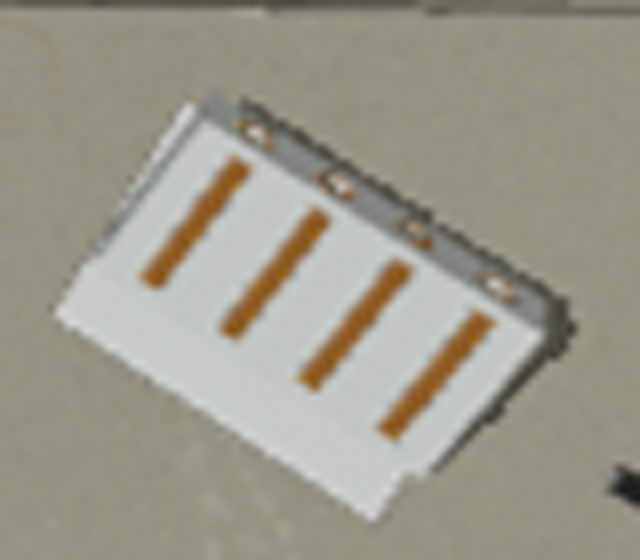

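View pics/c3.png

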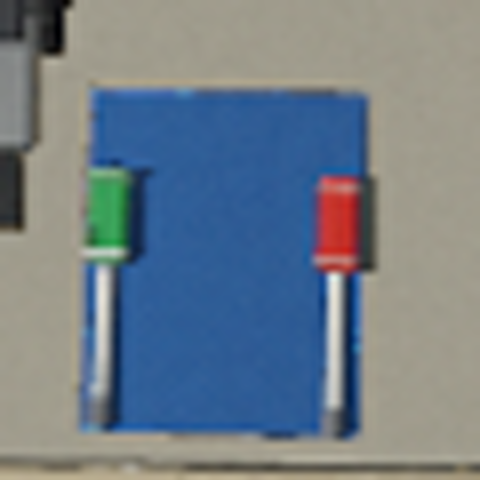

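```bash
cat > m.py <<'E'
from h import *
f=grab("top")
C={1:(265,175,5),2:(400,235,8),3:(265,260,8)}
def P(c,x,y,z):
    a,b,k=C[c]; return pix2w(f,(x+.5)/k-.5+a,(y+.5)/k-.5+b,z)
def sh(n,pts):
    pts=np.array(pts);print(n,np.round(pts,4).tolist(),"mean",np.round(pts.mean(0),4),"edges",np.round(np.linalg.norm(np.diff(pts,axis=0),axis=1),3),"ang",[round(float(np.arctan2(d[1],d[0])),3) for d in np.diff(pts,axis=0)])
sh("stage",[P(1,*q,.022) for q in((540,294),(657,312),(617,542),(499,520),(540,294))])
sh("hub,knob,lens",[P(1,648,108,.18),P(1,544,243,.215),P(1,471,338,.171)])
sh("box",[P(1,*q,.047) for q in((233,125),(357,118),(375,340),(249,345),(233,125))])
sh("rib",[P(1,323,391,.033)])
sh("plate near",[P(1,277,420,.005),P(1,355,416,.005)])
sh("mouths",[P(2,*q,.07) for q in((256,133),(337,186),(415,235),(498,287))])
sh("green",[P(3,108,213,.018),P(3,102,418,.011)])
sh("red",[P(3,338,224,.018),P(3,336,428,.011)])
sh("bottle white, brown, tape",[P(1,230,72,.085),P(1,741,104,.092),P(1,116,339,.019)])
E
python3 m.py
```

```text
stage [[0.6345, -0.133, 0.022], [0.622, -0.2204, 0.022], [0.4502, -0.1897, 0.022], [0.4652, -0.1027, 0.022], [0.6345, -0.133, 0.022]] mean [ 0.5613 -0.1558  0.022 ] edges [0.088 0.175 0.088 0.172] ang [-1.712, 2.965, 1.401, -0.177]
hub,knob,lens [[0.7402, -0.1888, 0.18], [0.6399, -0.1139, 0.215], [0.5816, -0.0695, 0.171]] mean [ 0.6539 -0.1241  0.1887] edges [0.13  0.086] ang [2.5, 2.491]
box [[0.7551, 0.0983, 0.047], [0.7616, 0.0059, 0.047], [0.5949, -0.0089, 0.047], [0.59, 0.0837, 0.047], [0.7551, 0.0983, 0.047]] mean [0.6913 0.0555 0.047 ] edges [0.093 0.167 0.093 0.166] ang [-1.501, -3.052, 1.624, 0.088]
rib [[0.5581, 0.0287, 0.033]] mean [0.5581 0.0287 0.033 ] edges [] ang []
plate near [[0.5386, 0.0627, 0.005], [0.5424, 0.004, 0.005]] mean [0.5405 0.0334 0.005 ] edges [0.059] ang [-1.505]
mouths [[0.5653, -0.3401, 0.07], [0.5418, -0.376, 0.07], [0.5202, -0.4105, 0.07], [0.4973, -0.447, 0.07]] mean [ 0.5311 -0.3934  0.07  ] edges [0.043 0.041 0.043] ang [-2.15, -2.131, -2.129]
green [[0.4326, 0.2166, 0.018], [0.3385, 0.2176, 0.011]] mean [0.3855 0.2171 0.0145] edges [0.094] ang [3.131]
red [[0.4291, 0.1099, 0.018], [0.3356, 0.1094, 0.011]] mean [0.3823 0.1096 0.0145] edges [0.094] ang [-3.136]
bottle white, brown, tape [[0.7859, 0.1, 0.085], [0.7649, -0.2704, 0.092], [0.5966, 0.1842, 0.019]] mean [0.7158 0.0046 0.0653] edges [0.371 0.49 ] ang [-1.628, 1.925]
```

```bash
cat >> h.py <<'E'
HUB=np.array([.740,-.191])
def pose(yaw,p):
    best=None;q0=np.array(monitor.sense()["joints"])
    for k in(0,np.pi):
        o=down(yaw+k);j=kinematics.ik(p,o)
        if j is not None and (best is None or abs(np.array(j)-q0).max()<best[0]): best=(abs(np.array(j)-q0).max(),o)
    if best is None: raise Exception("no ik")
    return best[1]
def st():
    s=monitor.sense();print("t%.1f"%s["clock"],"p",np.round(s["position"],4),"gap %.3f"%s["finger_gap"],"F",np.round(s["contact_force"],1),"g",np.round(s["gripper_force"],1));return s
def swing(a0,a1):
    for a in np.linspace(a0,a1,9)[1:]:
        p=HUB+.125*np.array([np.cos(a),np.sin(a)]);env.movel([*p,monitor.sense()["position"][2]],velocity=.08)
E
python3 - <<'E'
from h import *
p=[.640,-.115]
o=pose(0.,[*p,.27]);print(o, kinematics.ik([.705,-.07,.19],o))
env.reach([*p,.27],o);st()
print(env.movel([*p,.190],guard=15));st()
env.close_gripper(40);st()
swing(2.495,1.80);st()
env.release();p=monitor.sense()["position"];env.movel([p[0],p[1],.27]);st()
env.reach([.45,-.15,.25],o)
grab("top","d1.png",(285,165,425,285),5.7)
E
```

```text
[1. 0. 0. 0.] [-2.63870105e-01  7.70786190e-01  8.80542658e-01 -4.44089210e-16
  1.49026381e+00  1.30692622e+00]
t2.5 p [ 0.6398 -0.1159  0.27  ] gap 1.002 F [ 0.2 -0.2 -0.2] g 0.0
False
t3.2 p [ 0.6404 -0.1154  0.1912] gap 0.998 F [-1.5  0.4  0.4] g 0.0
t3.8 p [ 0.64   -0.115   0.1903] gap 0.219 F [-0.6  0.6  2.7] g 39.3
t6.1 p [ 0.7114 -0.0692  0.1903] gap 0.215 F [-0.8 -4.   1.4] g 42.3
t7.5 p [ 0.7114 -0.0692  0.2687] gap 1.002 F [ 0.8 -0.4 -0.8] g 0.0
```

View pics/d1.png

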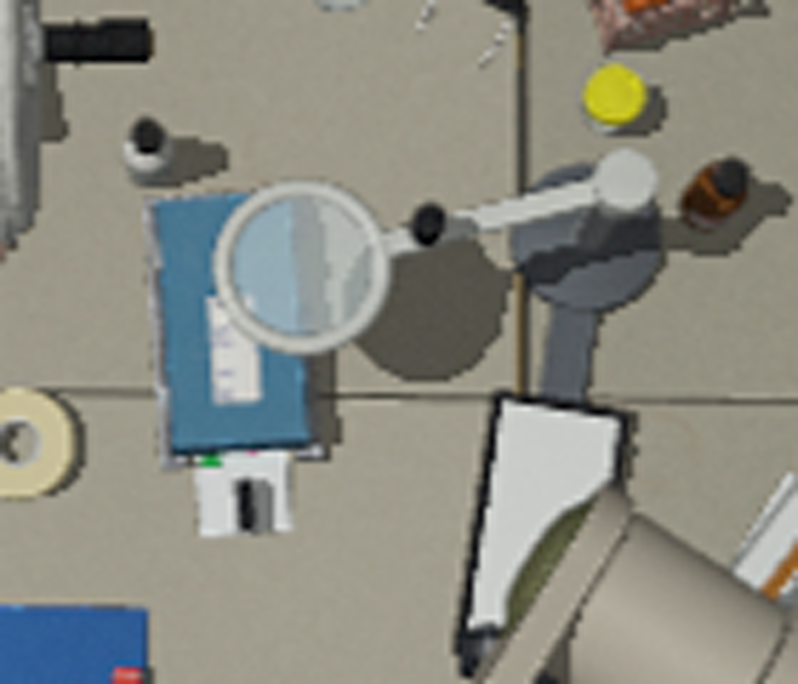

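The arm now stands over the back of the box, and the lens is clear of the rib. In the crop the rib's black top is at (247,502), and the grey area to its right is shadow.

```bash
python3 - <<'E'
from h import *
f=grab("top");r=pix2w(f,327.9,252.6,.033);print(r)
r=np.array([.5583,(r[1]+.0345)/2]);yaw=.082
o=pose(yaw,[*r,.012]);d=np.array([np.cos(yaw),np.sin(yaw)])
env.reach([*r,.12],o);st()
print(env.movel([*r,.010],velocity=.1,guard=12));st()
env.close_gripper(60);st()
p=np.array(monitor.sense()["position"])
for s in(.02,.06,.10,.13):
    print(env.movel([*(p[:2]-d*s),p[2]],velocity=.05,guard=25));st()
grab("top","e1.png",(285,195,365,295),6)
grab("scene","e2.png",(230,220,430,360),4)
E
```

```text
[0.5587966  0.03351683 0.033     ]
t9.6 p [0.5587 0.0331 0.1208] gap 0.998 F [ 0.8  0.7 -0.7] g 0.0
False
t10.8 p [0.5587 0.034  0.0106] gap 1.002 F [-0.1  1.1 -0.2] g 0.0
t11.5 p [0.5584 0.0341 0.0102] gap 0.126 F [0.1 0.6 3.7] g 59.2
False
t12.1 p [0.5374 0.0324 0.0102] gap 0.126 F [-4.8 -1.   5.8] g 59.4
False
t13.0 p [0.4979 0.0292 0.0102] gap 0.129 F [-4.4 -0.7  4.8] g 59.5
False
t14.0 p [0.4586 0.0259 0.0102] gap 0.123 F [-0.6 -0.2  2. ] g 58.9
False
t14.7 p [0.4288 0.0234 0.0102] gap 0.122 F [-0.9  0.3 -0.6] g 58.6
```

View pics/e2.png

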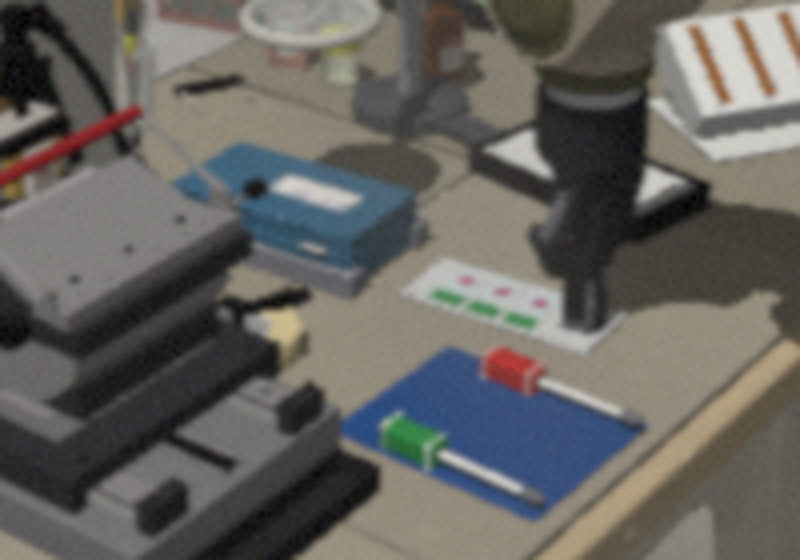

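The carrier is out and the box has settled in its dock. Next I place the carrier on the stage.

```bash
python3 - <<'E'
from h import *
p=np.array(monitor.sense()["position"]);env.movel([p[0],p[1],.08]);st()
a=-.16;c=np.array([.543,-.1615]);t=c-.057*np.array([np.cos(a),np.sin(a)])
# stay on the same side of the half turn
o=min((down(a),down(a+np.pi)),key=lambda q:(R.from_quat(monitor.sense()["ee_rot"]).inv()*R.from_quat(q)).magnitude())
env.movel([*t,.08],velocity=.12,frame=o);st()
env.movel([*t,.036],velocity=.08)
print(env.movel([*t,.027],velocity=.03,guard=8));s=st()
g=grab("top","f1.png",(340,220,420,300),7)
E
```

```text
t15.4 p [0.4286 0.0235 0.0794] gap 0.130 F [-0.2  0.8 -0.5] g 58.6
t17.1 p [ 0.4867 -0.1519  0.08  ] gap 0.124 F [-0.3 -0.2 -0.7] g 58.6
True
t18.1 p [ 0.487  -0.1526  0.0282] gap 0.123 F [-1.3  0.6  4.9] g 59.7
```

View pics/f1.png

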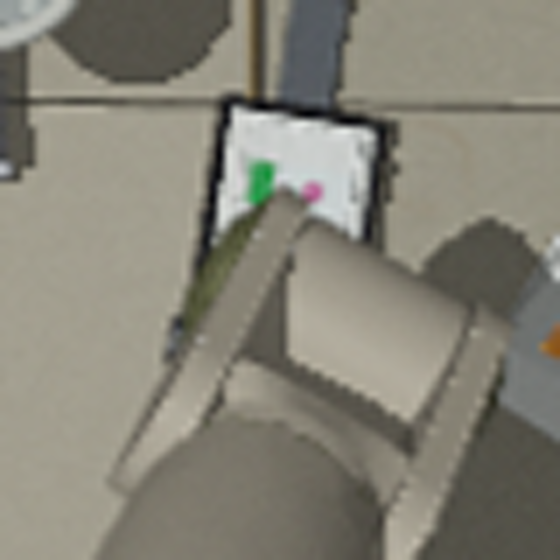

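```bash
python3 - <<'E'
from h import *
p=np.array(monitor.sense()["position"]);env.release();env.movel([p[0],p[1],.25]);st()
o=pose(0.,[.7114,-.0692,.27])
env.reach([.7114,-.0692,.27],o)
grab("top","g1.png",(340,220,420,300),7)
print(env.movel([.7114,-.0692,.190],guard=15));env.close_gripper(40);st()
E
```

```text
t20.5 p [ 0.4868 -0.1525  0.2493] gap 1.002 F [ 0.1  0.4 -0. ] g 0.0
False
t22.9 p [ 0.7115 -0.0693  0.1903] gap 0.220 F [-0.6 -1.4  2.3] g 39.5
```

View pics/g1.png

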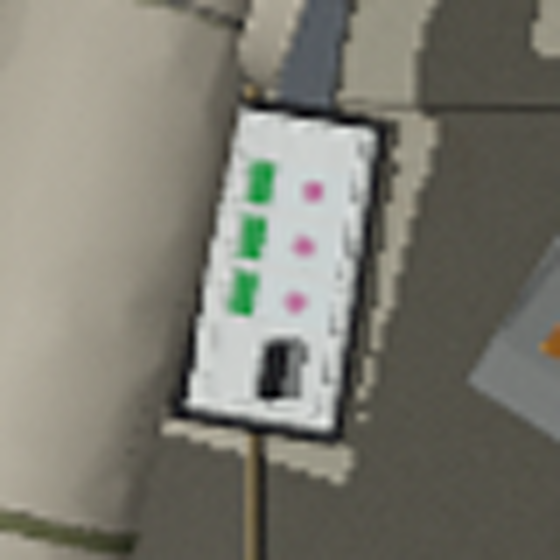

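The carrier lies inside the rim, parallel to it, so I swing the lens back.

```bash
python3 - <<'E'
from h import *
swing(1.80,2.986);s=st();p=np.array(s["position"])
env.hold(.3);env.release();env.movel([p[0],p[1],.28]);st()
env.reach([.35,.15,.3],pose(0.,[.35,.15,.3]))
grab("top","i1.png",(340,180,420,300),6)
E
```

```text
t25.9 p [ 0.6164 -0.1716  0.1901] gap 0.218 F [-3.6  0.5  2.1] g 42.8
t27.6 p [ 0.6162 -0.1715  0.2789] gap 1.002 F [-0.4 -0.2 -0.5] g 0.0
```

View pics/i1.png

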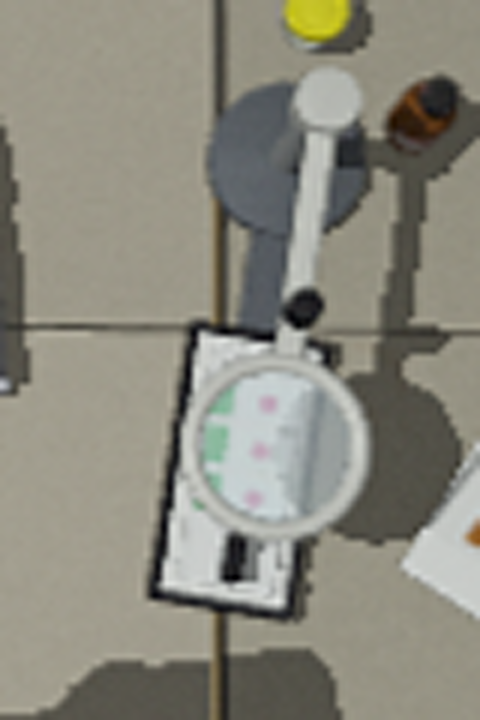

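The lens frame centre is at (276,446) in the crop. The tray corners are about (193,322), (338,345), (296,619) and (150,598).

```bash
python3 - <<'E'
from h import *
f=grab("top");P=lambda x,y,z:pix2w(f,(x+.5)/6-.5+340,(y+.5)/6-.5+180,z)
c=np.array([P(*q,.022) for q in((193,322),(338,345),(296,619),(150,598))]);print(c.round(4).tolist(),c.mean(0),P(276.5,446,.168),P(328,99,.18))
E
```

```text
[[0.635, -0.1299, 0.022], [0.6217, -0.2201, 0.022], [0.4512, -0.1931, 0.022], [0.4628, -0.1034, 0.022]] [ 0.54266094 -0.16160229  0.022     ] [ 0.54318071 -0.16067965  0.168     ] [ 0.74062337 -0.18899914  0.18      ]
```

```bash
python3 - <<'E'
from h import *
env.reach([.35,-.2,.3],pose(0.,[.35,-.2,.3]))
grab("top","j1.png",(262,255,327,320),9)
E
```

```text
(no output)
```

View pics/j1.png

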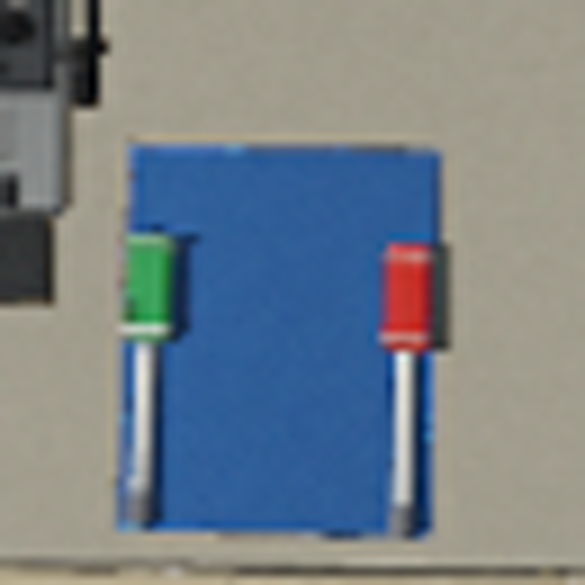

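Both swabs lie as before: red cap (406,297) with tip (402,535), green cap (149,287) with tip (140,524). I'll plan the grasps and check that the insertions can be reached.

```bash
cat >> h.py <<'E'
PHI=-.565;HZ=np.array([np.cos(PHI)*np.cos(np.radians(35)),np.sin(PHI)*np.cos(np.radians(35)),np.sin(np.radians(35))])
ROW=np.array([np.sin(PHI),-np.cos(PHI),0])
def home(i): return np.array([.5311,-.3934,.070])+ROW*.042*(i-1.5)+.022*HZ
def vori(s):
    x=-HZ*s;h=np.array([np.cos(PHI),np.sin(PHI),0]);z=h*np.sin(np.radians(35))-np.array([0,0,np.cos(np.radians(35))])
    return R.from_matrix(np.c_[x,np.cross(z,x),z]).as_quat()
def vtcp(i,out,s,back=.005,dx=0.): # TCP so that cap centre is 'out' from home; back: cap centre behind TCP
    z=R.from_quat(vori(s)).as_matrix()[:,2]
    return home(i)+HZ*out+z*back+HZ*dx
E
python3 - <<'E'
from h import *
f=grab("top");P=lambda x,y,z:pix2w(f,(x+.5)/9-.5+262,(y+.5)/9-.5+255,z)
for n,c,t in(("red",(406,297),(402,535)),("green",(149,287),(140,524))):
    a=P(*c,.018);b=P(*t,.011);print(n,a,b,np.linalg.norm((a-b)[:2]),np.arctan2(*(b-a)[1::-1]))
for i in range(4): print(i,home(i))
for s in(1,-1):
  print(s,np.round(kinematics.ik([.43,.11,.006],down(np.pi if s>0 else 0)),2))
  for i in(0,1,2,3):
    for o in(.095,0):
        j=kinematics.ik(vtcp(i,o,s),vori(s));print(s,i,o,None if j is None else np.round(j,2))
E
```

```text
red [0.42914873 0.11041142 0.018     ] [0.33211424 0.11055972 0.011     ] 0.09703460845580804 3.140064338714361
green [0.431691   0.21639283 0.018     ] [0.33491681 0.21828492 0.011     ] 0.09679268054782292 3.122043473629312
0 [ 0.58005182 -0.34983983  0.08261868]
1 [ 0.55756435 -0.38531255  0.08261868]
2 [ 0.53507689 -0.42078527  0.08261868]
3 [ 0.51258943 -0.45625799  0.08261868]
1 [-0.01  0.48  1.96 -0.    0.7  -1.59]
1 0 0.095 [-0.73  0.64  1.39  0.19  0.51 -1.88]
1 0 0 [-0.76  0.57  1.68  0.38  0.3  -2.09]
1 1 0.095 [-0.8   0.64  1.39  0.27  0.53 -2.  ]
1 1 0 [-0.83  0.57  1.68  0.49  0.33 -2.27]
1 2 0.095 [-0.87  0.65  1.38  0.33  0.55 -2.11]
1 2 0 [-0.91  0.58  1.67  0.58  0.36 -2.41]
1 3 0.095 [-0.93  0.66  1.36  0.38  0.58 -2.2 ]
1 3 0 [-0.98  0.59  1.65  0.64  0.4  -2.52]
-1 [-0.01  0.48  1.96 -0.    0.7   1.56]
-1 0 0.095 [-0.73  0.64  1.39  0.19  0.51  1.26]
-1 0 0 [-0.76  0.57  1.68  0.38  0.3   1.05]
-1 1 0.095 [-0.8   0.64  1.39  0.27  0.53  1.14]
-1 1 0 [-0.83  0.57  1.68  0.49  0.33  0.88]
-1 2 0.095 [-0.87  0.65  1.38  0.33  0.55  1.04]
-1 2 0 [-0.91  0.58  1.67  0.58  0.36  0.73]
-1 3 0.095 [-0.93  0.66  1.36  0.38  0.58  0.94]
-1 3 0 [-0.98  0.59  1.65  0.64  0.4   0.62]
```

```bash
python3 - <<'E'
from h import *
s=-1;o=down(0.)
env.reach([.431,.1100,.10],o)
print(env.movel([.431,.1100,.006],velocity=.1,guard=12));st()
env.close_gripper(60);st()
env.movel([.431,.11,.2]);st()
env.reach([.38,-.2,.3],down(-.4))
env.reach(vtcp(2,.10,s),vori(s));st()
f=grab("top","k1.png",(420,215,500,285),8)
tip=vtcp(2,.10,s,back=0)-.005*R.from_quat(vori(s)).as_matrix()[:,2]-HZ*.1
g=grab("scene")
cap=tip+.1*HZ
for q in(f,g):print("tip",w2pix(q,tip),"cap",w2pix(q,cap),"mouth",w2pix(q,home(2)-.022*HZ))
u,v=w2pix(g,tip).astype(int);print(u,v)
im=g["frame"][v-35:v+35,u-40:u+40,::-1];cv2.imwrite("pics/k2.png",cv2.resize(im,None,fx=8,fy=8,interpolation=2))
E
```

```text
False
t33.2 p [0.4314 0.11   0.0065] gap 0.997 F [-0.1  0.5 -0.5] g 0.0
t33.8 p [0.4312 0.11   0.0063] gap 0.192 F [-1.2  0.1  5.8] g 59.3
t35.3 p [0.4307 0.11   0.1993] gap 0.195 F [-0.1 -0.5 -0.7] g 58.7
t37.9 p [ 0.6071 -0.4657  0.1369] gap 0.190 F [ 1.1  0.5 -0.5] g 58.6
tip [455.20850379 260.11070798] cap [472.5364518  238.86326978] mouth [451.62240033 264.02328335]
tip [420.6680359  217.34753072] cap [410.21194586 194.27006349] mouth [422.53708702 223.40035288]
420 217
```

View pics/k1.png

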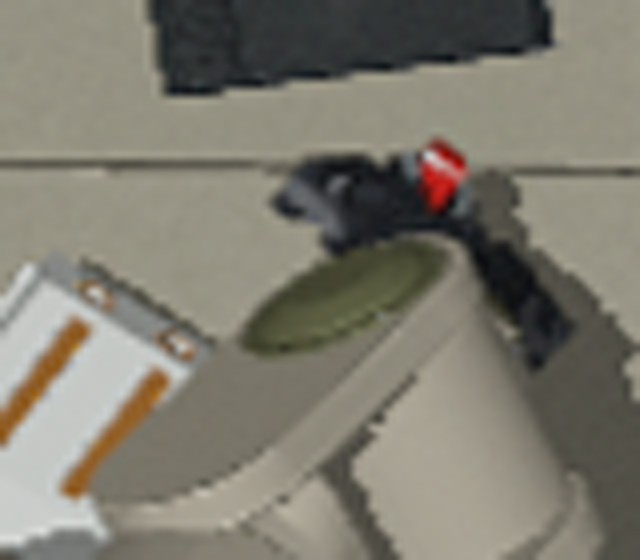

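View pics/k2.png

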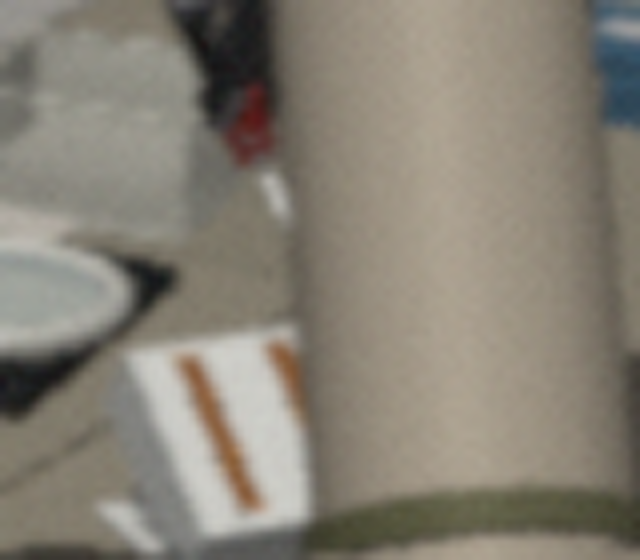

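The tip is hidden by the arm, but the cap is where predicted. I'll insert with a guard.

```bash
cat >> h.py <<'E'
def insert(i,s,dx=0.,off=np.zeros(3),start=.075):
    if env.movel(vtcp(i,start,s,dx=dx)+off,velocity=.05,guard=5): print("early");st();return False
    hit=env.movel(vtcp(i,-.006,s,dx=dx)+off,velocity=.03,guard=10)
    p=np.array(st()["position"]);out=(p-vtcp(i,0,s,dx=dx)-off)@HZ;print("hit",hit,"out %.4f"%out);return out
E
python3 - <<'E'
from h import *
insert(2,-1)
E
```

```text
t40.8 p [ 0.5385 -0.4232  0.0801] gap 0.188 F [-1.7  1.4  4.7] g 59.3
hit True out 0.0020
```

```bash
python3 - <<'E'
from h import *
print(env.movel(vtcp(2,-.006,-1),velocity=.02,guard=20));p=np.array(st()["position"]);print((p-vtcp(2,0,-1))@HZ)
env.release();z=R.from_quat(vori(-1)).as_matrix()[:,2]
env.movel(p-z*.09);st()
env.reach([.38,-.2,.3],down(-.4))
f=grab("top","l1.png",(415,230,485,290),8)
u,v=w2pix(f,home(2));print((u-415)*8,(v-230)*8)
E
```

```text
True
t41.1 p [ 0.5378 -0.4234  0.0807] gap 0.188 F [0.9 0.9 4.4] g 59.4
0.0019289938214701971
t42.6 p [ 0.4943 -0.3957  0.1538] gap 0.997 F [-1.1  0.3 -1.1] g 0.0
322.226165433151 236.29679871367807
```

View pics/l1.png

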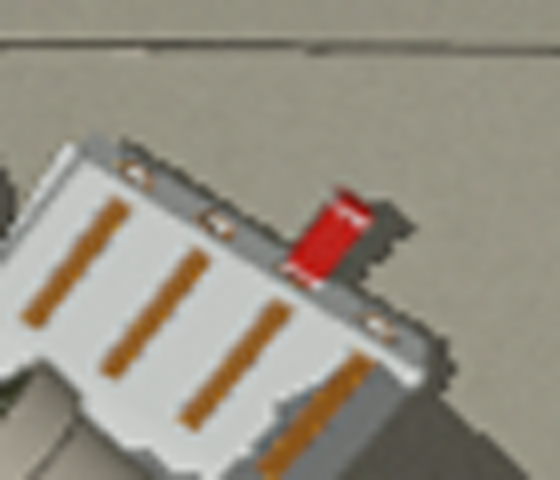

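The red cap sits flush on the rim of vial 2. My picture allowance is used up, so from here I locate things by colour code. First I check that green hasn't moved.

```bash
cat >> h.py <<'E'
def blob(f,col,box):
    h=cv2.cvtColor(f["frame"],cv2.COLOR_RGB2HSV).astype(int);H,S,V=h[...,0],h[...,1],h[...,2]
    m=(S>110)&(V>60)&({"green":(H>45)&(H<85),"red":(H<8)|(H>172),"orange":(H>8)&(H<20)}[col])
    k=np.zeros_like(m);x0,y0,x1,y1=box;k[y0:y1,x0:x1]=m[y0:y1,x0:x1];v,u=np.nonzero(k)
    return (u.mean(),v.mean(),len(u),cv2.minAreaRect(np.c_[u,v].astype(np.float32))) if len(u) else None
E
python3 - <<'E'
from h import *
import cv2
for n in ("pics/j1.png",):
    im=cv2.imread(n);h=cv2.cvtColor(im,cv2.COLOR_BGR2HSV);m=(h[...,0]>45)&(h[...,0]<85)&(h[...,1]>110)&(h[...,2]>60);v,u=np.nonzero(m);print("before",(u.mean()+.5)/9-.5+262,(v.mean()+.5)/9-.5+255)
f=grab("top")
for c in("green","red","orange"): print(c,blob(f,c,(255,245,345,318)))
E
```

```text
before 278.2776194998417 286.1631317927614
green (np.float64(278.15), np.float64(286.35), 40, ((278.0, 286.0), (8.0, 4.0), 90.0))
red None
orange None
```

```bash
python3 - <<'E'
from h import *
s=-1;o=down(-.01);q=[.4325,.196]
env.reach([*q,.12],o)
print(env.movel([*q,.006],velocity=.08,guard=12));st()
env.close_gripper(60);st()
env.movel([*q,.2]);st()
env.reach([.38,-.2,.3],down(-.4))
env.reach(vtcp(0,.10,s),vori(s));st()
f=grab("top");c=home(0)+.1*HZ
print("cap pred",w2pix(f,c+.009*np.array([0,0,1])),w2pix(f,c-.022*HZ),w2pix(f,c+.022*HZ),blob(f,"green",(400,190,500,280)))
E
```

```text
False
t46.9 p [0.4328 0.1961 0.0064] gap 0.999 F [ 0.5 -0.5  0. ] g 0.0
t47.5 p [0.4327 0.196  0.0062] gap 0.192 F [-0.9 -0.6  5.2] g 59.2
t49.0 p [0.4321 0.1959 0.1993] gap 0.188 F [ 0.4 -0.2 -0.4] g 58.6
t51.9 p [ 0.6518 -0.395   0.1368] gap 0.192 F [ 0.2 -0.4 -0.4] g 58.6
cap pred [452.41928849 224.79401049] [447.92080895 230.07840583] [455.43999146 220.29643162] (np.float64(453.6), np.float64(223.6), 25, ((453.38458251953125, 223.4230499267578), (4.437601566314697, 7.488452911376953), 33.690067291259766))
```

```bash
python3 - <<'E'
from h import *
print(insert(0,-1))
E
```

```text
t53.8 p [ 0.6155 -0.3726  0.1071] gap 0.191 F [-1.9  1.   4.6] g 59.3
hit True out 0.0485
0.04854397438622248
```

```bash
python3 - <<'E'
from h import *
for k in range(2):
    p0=np.array(monitor.sense()["position"])
    hit=env.movel(vtcp(0,-.006,-1),velocity=.03,guard=15);p=np.array(st()["position"]);print(hit,(p-vtcp(0,0,-1))@HZ,np.round(p-p0,4))
f=grab("top");c=home(0)+((p-vtcp(0,0,-1))@HZ)*HZ
print("cap pred",w2pix(f,c+.009*np.array([0,0,1])),blob(f,"green",(400,190,500,280)))
E
```

```text
t55.3 p [ 0.5823 -0.3517  0.08  ] gap 0.188 F [-2.9  0.9  6.5] g 59.4
True 0.0009026729760701539 [-0.0331  0.0208 -0.0272]
t55.5 p [ 0.582  -0.3519  0.0803] gap 0.196 F [-2.7  1.4  5.4] g 59.5
True 0.0009449974555615399 [-0.0003 -0.0001  0.0004]
cap pred [435.90252215 246.26342951] (np.float64(436.44117647058823), np.float64(246.52941176470588), 34, ((436.2000427246094, 246.6000213623047), (4.472135543823242, 9.838699340820312), 26.56505012512207))
```

```bash
python3 - <<'E'
from h import *
p=np.array(monitor.sense()["position"]);z=R.from_quat(vori(-1)).as_matrix()[:,2]
env.release();env.movel(p-z*.09);st()
env.reach([.38,-.2,.3],down(-.4));env.reach([.15,-.45,.3],down(-1.2));st()
f=grab("top","z.png",(340,180,420,300),6)
for c,i in(("red",2),("green",0)): print(c,w2pix(f,home(i)+[0,0,.009]),blob(f,c,(415,230,485,290)))
for c in("red","green","orange"): print("mat",c,blob(f,c,(255,245,345,318)))
a=cv2.imread("pics/i1.png").astype(int);b=cv2.imread("pics/z.png").astype(int)
d=abs(a-b).max(2);y=d[300:620,150:380];print("stage diff mean",y.mean(),"frac>40",(y>40).mean())
w=f["frame"];A=cv2.imread("pics/top0.png")[:,:,::-1].astype(int);D=abs(A-w.astype(int)).max(2)
for n,(x0,y0,x1,y1) in dict(box_front=(310,225,340,243),tape=(275,230,300,255),white=(304,180,320,197),brown=(402,190,420,206)).items(): print(n,(D[y0:y1,x0:x1]>40).mean())
E
```

```text
t57.0 p [ 0.5384 -0.3243  0.1535] gap 1.001 F [0.3 0.6 0.5] g 0.0
t59.3 p [ 0.1508 -0.4496  0.2999] gap 0.999 F [-0.1 -0.3  0.5] g 0.0
red [456.04390183 259.31926032] (np.float64(455.6774193548387), np.float64(259.5483870967742), 62, ((455.6829528808594, 259.6463623046875), (5.622255325317383, 12.65007495880127), 38.65980529785156))
green [435.74994483 246.46175807] (np.float64(433.93023255813955), np.float64(246.1860465116279), 43, ((434.42303466796875, 245.61534118652344), (4.714951515197754, 10.53930377960205), 33.690067291259766))
mat red None
mat green None
mat orange None
stage diff mean 1.2749864130434783 frac>40 0.0
box_front 0.03518518518518519
tape 0.0
white 0.0
brown 0.0
```

```bash
python3 - <<'E'
from h import *
g=grab("scene")
for c,i in(("red",2),("green",0)):
    u,v=w2pix(g,home(i)+[0,0,.004]);print(c,u,v,"10mm out:",w2pix(g,home(i)+.01*HZ+[0,0,.004]),"10mm row:",w2pix(g,home(i)+.01*ROW+[0,0,.004]),blob(g,c,(int(u)-22,int(v)-22,int(u)+22,int(v)+22)))
E
```

```text
red 420.2502646182093 217.0866225491835 10mm out: [419.18224699 214.72766176] 10mm row: [422.81370131 216.70584368] (np.float64(419.83673469387753), np.float64(217.28571428571428), 49, ((419.7000732421875, 217.4000244140625), (8.497057914733887, 6.260990142822266), 63.43495178222656))
green 398.37458501760113 220.33608709962058 10mm out: [397.3503514  217.93490174] 10mm row: [401.01141661 219.94440598] (np.float64(397.5), np.float64(221.5909090909091), 22, ((396.8103332519531, 221.27586364746094), (5.942250728607178, 4.642383575439453), 68.19859313964844))
```

Both cameras show both caps home, with green within about 5 mm of its home point. Everything else is in place, so I hand in.

```bash
python3 -c "
from h import *
print(job.hand_in())"
```

```text
the job is handed in; nothing more can be done
None
```

I handed the job in at about 59 s on the robot's clock, though the hand-in returned no verdict: the red and green swabs (no orange one was there) are home in vials 2 and 0, the carrier lies flat in the stage tray, the lens is centred over it to about 1 mm, and the box, bottles and tape showed no sign of having moved.

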